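# Push the row of tins home and latch it

## Robot

A 6-joint arm with a two-finger parallel gripper is mounted at the origin on a cart in front of the work surface, level with it; the furniture and walls round the work are solid. World frame = base frame: x ahead of the robot, y to its left, z up, the work surface at z = 0. Lengths are in m, angles in degrees, forces in N, time in s.
With the tool pointing down it reaches from about 0.275 to 0.725 m from the base axis. Payload 15.9 kg.
Tool frame: the origin (TCP) lies at the very end of the fingers, on their centre line; the grasp point (between the pads) lies behind it (manip.grip_point_offset is the z of the grasp point in the tool frame, in m); z points along the fingers, y is the line along which they close (so a half turn about z gives the same grasp; the last joint's range is limited). The gripper opens to 85 mm and grips with 20 to 120 N. Pads are 22 mm wide; open, the fingers measure 114 mm over their backs; the gripper's body (76 mm by 85 mm) begins 54 mm behind the grasp point. The pads swing forward as they close: fully open they stand 13 mm farther back than shut.
Start: joints at [-69.614, 12.198, -1.971, 75.831, 0, 90], TCP at [0.174, -0.469, 0.231] pointing down, gripper open.
Joint ranges: [-170.91, 170.91], [-42.67, 98.43], [-65.05, 77.54], [-120.47, 116.71], [-90, 82.35], [-180, 180]. Speed limits (degrees/s): [108.29, 108.29, 136.94, 147.25, 180, 180].

## Interface

Orientations are given as [roll, pitch, yaw] about the fixed x, y, z axes, in that order (R = Rz(yaw) Ry(pitch) Rx(roll)).
In Python, from cell import manip gives the robot as it stands. The module is installed in compiled form; this text tells all that it offers.
- The arm moves only by the tool servo_tool, never from a script. Its argument "commands" is a list of rows, each a list of 7 numbers: the finger opening in cm, from 0 to 8.54, then the shift along the tool's x, y, z in cm, then the turn, a rotation vector about the tool's x, y, z in rad. In form: [[fingers, x, y, z, rx, ry, rz], ...]. A call has 1 to 5 rows; each row is the pose to reach, as a shift and turn from the pose commanded when the call began, along the tool's axes at that moment; what a row does not reach only later rows make up. A row lasts 1/10 s, in which the tool goes at most 50 mm and 8.59 degrees, less where a joint would pass 70% of its speed; a pose out of reach is approached as far as the arm can. A call with a gripper value outside its range is refused whole. The fingers move at their own pace and stop on an object; the grip force is fixed at half the most. Time passes only in rows, so rows that repeat a pose let the fingers close. It gives the time, the measured TCP pose, the force, the opening and the grip force at its end, in the units of the state.
- manip.get_obs(): the state, without advancing time (a new reading comes with each control period).
- manip.read_camera(name): name is "scene" or "top"; returns the picture (420x560x3 uint8, red, green, blue); there is no depth.
- manip.camera_params(name): a dict with "mtx" (3x3 intrinsics, pixels), "camera_from_world" (4x4, takes a point from world to camera coordinates). Camera axes: x right, y up, looking along -z (the intrinsics and any distortion apply to the point x, -y, -z); pixel columns grow to the right and rows downward; lengths in m; the calibration is good to about 2 mm. A picture is of the moment at which its call begins. camera_params takes no time and is no camera call.
- manip.job_done(): hands the job in; it is judged then, once.
The state is a dict: "clock": time; "joint_pos": joint angles; "qvel": joint speeds; "joint_efforts": joint torques, N m; "tool_pos": TCP position; "ee_rot": TCP orientation; "wrist_force": force on the tool from outside, world axes, zero at the start; "ft_torque": the same for the moment, N m; "finger_gap": finger opening in m; "finger_force": force on a finger pad.
Only numpy, scipy, OpenCV 4.12 (cv2) and the standard library are available. Lean on these libraries where they do the work, as an engineer would, in place of code of your own. Each camera call takes 0.05 s, during which the arm holds its last target. There are 200 camera calls.

## Task

With the fingertips, gently push the row of three food tins along the steel rail as one train, pushing on the last tin only, until the first tin is against the end stop and all three touch. Then, with a fingertip, push the swing latch fully shut across the rail behind the last tin. Do not grip, lift or tip any tin, do not touch the first two tins with the fingers, keep the row together, and leave the two bowls and the matchbox where they are.

Things in the scene. Friction and masses are not known exactly. Their poses are not given: they have to be found in the camera images.
- rail: Fixed steel channel on a wooden board (top z = 0.048) over the stove; place and yaw vary. 340 mm long on its x, 86 wide; origin at the centre of its underside, z up. Floor 4 mm thick; side walls 14 mm high over the underside, 80 apart inside. End stop: plate 42 mm high across the +x end, inner face at x = +0.160. The -x end is open. Latch pivot block outside the +y wall, 12 mm high.
- stop_face (a point): point on the inner face of the end stop, on the rail's centre line, 30 mm above the rail's underside (rail frame: x 0.160, y 0, z 0.030)
- tin_first: food tin standing upright on the rail floor, 75.4 mm in diameter, 58 mm high, about 0.25 kg (varies); the one nearest the end stop. Origin at the centre of its underside. At home against the stop its origin is at rail x = 0.122. It starts 45 to 90 mm short of that
- tin_middle: same kind of tin, touching the first one, on its -x side (rail frame)
- tin_last: same kind of tin, touching the middle one, at the open-end side of the row: the one to push. When the row is home its origin is at rail x = -0.029 and its back at x = -0.066; behind it is then room for the shut latch
- latch (a joint): swing latch angle, rad: 0 = shut (across the channel behind the home row, pointing to rail -y, hard stop), 1.57 = pointing to rail -x beside the channel, more = further outward; limit 2.1. Starts open at 1.65 to 2.0. At q the strap points from the pivot along (-sin q, -cos q) in rail x, y. Stays where left; about 1 N at mid strap turns it
- latch_pivot (a point): axis of the latch's pin (rail frame: x -0.078, y +0.054, z 0.0315 = mid height of the strap)
- latch_tip (a point): free end of the latch strap, 95 mm from the pin axis, at mid height. The strap is a flat steel bar on edge, 8 mm thick, its lower edge 21 mm and its upper edge 42 mm above the rail's underside, so it passes over the side walls; shut, it clears the home row by 8 mm
- small_bowl: bystander: small steel bowl, 73 mm wide, 36 mm high, on the board beside the rail on its -y side; origin at the centre of its underside
- tiny_bowl: bystander: smaller plastic bowl, 62 mm wide, 36 mm high, also on the rail's -y side (the two bowls may be swapped)
- matchbox: bystander: matchbox 36 x 53 x 15 mm lying on the board on the rail's +y side, near the end stop; origin at the centre of its underside

How it is judged (in metres and radians):
On the way, in this order (a step that is already met when the one before it is completed fails the run):
1. the row of three tins is home against the end stop while the latch is still open (x of tin_first in the frame of rail above 0.1183 m and distance between tin_first and tin_middle below 0.0795 m and distance between tin_middle and tin_last below 0.0795 m and y of tin_first in the frame of rail between -0.006 and 0.006 m and y of tin_middle in the frame of rail between -0.006 and 0.006 m and y of tin_last in the frame of rail between -0.006 and 0.006 m and z of each of tin_first, tin_middle, tin_last in the frame of rail below 0.008 m and value of joint latch above 1 rad), for 0.2 s.
2. the latch is swung shut behind the last tin (value of joint latch below 0.12 rad), for 0.2 s.
At the end, for the whole second after the job is handed in: The first tin stands within 4 mm of the end stop, neighbouring tins are within 4 mm of touching, all three stand upright on the rail floor, at rest; the latch is shut (below 0.12 rad); bowls and matchbox within 15 mm of where they were (x of tin_first in the frame of rail above 0.1183 m and distance between tin_first and tin_middle below 0.0795 m and distance between tin_middle and tin_last below 0.0795 m and y of tin_first in the frame of rail between -0.006 and 0.006 m and y of tin_middle in the frame of rail between -0.006 and 0.006 m and y of tin_last in the frame of rail between -0.006 and 0.006 m and z of each of tin_first, tin_middle, tin_last in the frame of rail below 0.008 m and value of joint latch below 0.12 rad and angle between each of tin_first, tin_middle, tin_last's own z axis and vertical below 0.1 rad and linear speed of each of tin_first, tin_middle, tin_last below 0.02 m/s and distance of each of small_bowl, tiny_bowl, matchbox from where it was at the start of the episode below 0.015 m).
It fails at once if a tin is lifted more than 10 mm off the rail floor or tipped by more than 0.25 rad (z of any of tin_first, tin_middle, tin_last in the frame of rail above 0.014 m or angle between any of tin_first, tin_middle, tin_last's own z axis and vertical above 0.25 rad).
It fails at once if the fingers touch the first or the middle tin (contact force between the fingers and tin_first above 1 N or contact force between the fingers and tin_middle above 1 N).
It fails at once if the row comes apart: a gap of more than 12 mm opens between neighbouring tins (distance between tin_first and tin_middle above 0.0875 m or distance between tin_middle and tin_last above 0.0875 m).
It fails at once if a tin is gripped (the fingers reach down on both sides of it), the last tin is rammed with more than 40 N, or a tin is knocked along faster than 0.4 m/s (contact force between the fingers and tin_last above 40 N or (horizontal distance between the grasp point and tin_first below 0.03 m and z of the grasp point in the frame of rail below 0.07 m) or (horizontal distance between the grasp point and tin_middle below 0.03 m and z of the grasp point in the frame of rail below 0.07 m) or (horizontal distance between the grasp point and tin_last below 0.03 m and z of the grasp point in the frame of rail below 0.07 m) or linear speed of any of tin_first, tin_middle, tin_last above 0.4 m/s).
It fails at once if a bowl or the matchbox is moved more than 15 mm (distance of any of small_bowl, tiny_bowl, matchbox from where it was at the start of the episode above 0.015 m).
It also fails if it takes over 58 s, if anything falls off the work surface, if the arm or the gripper's body presses on something with over 40 N, if the wrist force passes 120 N, or if a joint passes its speed limit or range.

## Working session

There is one attempt and no reset: what is moved stays moved. The work goes in short steps, Python scripts to look and compute and a tool call to move; the robot and the scene stay as the last step left them, time stands still between calls to the robot, and variables do not carry over. Pictures are saved under pics/ and viewed, at most 10 in all, crops included, and the job is handed in when it is done.

Besides the shell and the picture viewer there is one more tool, called after ">>>" as a command line: name --pt "numbers of a row" for each row, then --argument value for the rest. servo_tool: Moves the arm, as the interface text tells. Its arguments: {"type":"object","properties":{"commands":{"type":"array","items":{"type":"array","items":{"type":"number"}}}},"required":["commands"]}

```bash
mkdir -p pics
python3 - <<'E'
from cell import manip
import cv2
for n in("scene","top"):
    im=manip.read_camera(n); cv2.imwrite(f"pics/{n}0.png",im[:,:,::-1])
    p=manip.camera_params(n); print(n,p["mtx"].tolist(),p["camera_from_world"].round(4).tolist(),[k for k in p])
print(manip.get_obs(),manip.grip_point_offset)
E
```

```text
scene [[437.6270154265069, 0.0, 278.073494265616], [0.0, 437.6270154265069, 209.57139997802463], [0.0, 0.0, 1.0]] [[-0.667, -0.7451, -0.0045, 0.4432], [0.5544, -0.5003, 0.665, -0.3959], [-0.4977, 0.4411, 0.7468, -0.6486], [0.0, 0.0, 0.0, 1.0]] ['mtx', 'camera_from_world']
top [[445.41829329261617, 0.0, 273.1652998208187], [0.0, 445.41829329261617, 209.2047315156969], [0.0, 0.0, 1.0]] [[-0.0186, -0.9996, -0.0227, 0.0707], [0.9906, -0.0215, 0.135, -0.615], [-0.1354, -0.02, 0.9906, -0.8712], [0.0, 0.0, 0.0, 1.0]] ['mtx', 'camera_from_world']
{'clock': 0.1, 'joint_pos': array([-6.96138059e+01,  1.22223655e+01, -2.00552113e+00,  7.58321624e+01,
       -1.20656761e-04,  9.00016363e+01]), 'qvel': array([ 0.01652579,  0.00626854,  0.02788267, -0.02548965,  0.10862905,
        0.01122002]), 'joint_efforts': array([-8.69196210e-04, -6.87250257e+01,  4.87803125e+01,  1.22669467e-02,
       -1.52587694e-05, -6.76858463e-07]), 'tool_pos': array([ 0.17405988, -0.46838023,  0.23085626]), 'ee_rot': array([-1.79939951e+02,  1.22371675e-04,  2.03845579e+01]), 'wrist_force': array([-0.24271107, -0.00755749, -0.37576603]), 'ft_torque': array([-0.00615661, -0.04127373,  0.0186583 ]), 'finger_force': 0.0, 'finger_gap': 0.0853568055097323} -0.0187
```

```bash
python3 -c "
import cv2
im=cv2.imread('pics/top0.png');cv2.imwrite('pics/top0b.png',cv2.resize(im,(800,600),interpolation=cv2.INTER_CUBIC))"
```

```text
(no output)
```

View pics/top0b.png

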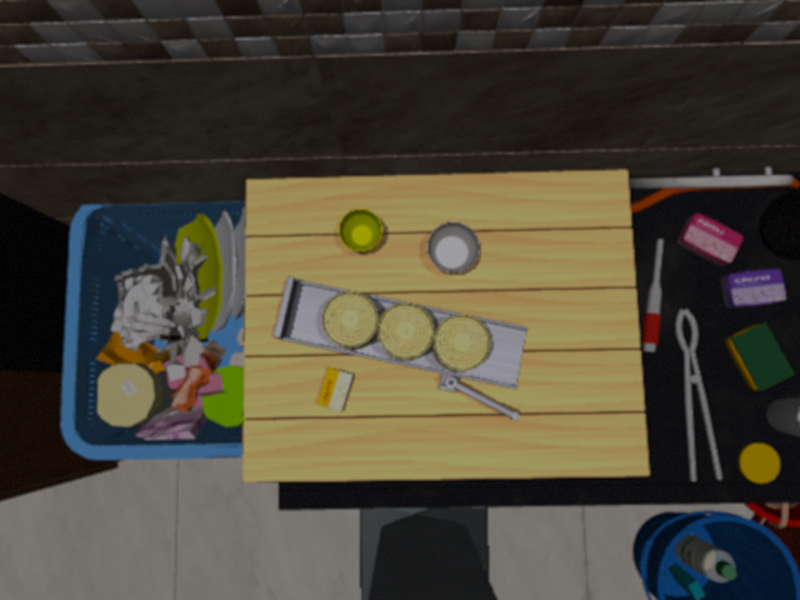

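View pics/scene0.png

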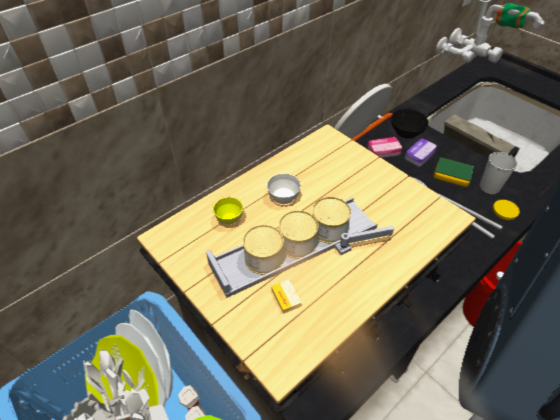

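The top view shows the rail with its stop at the left (about 285,308 in the 800-wide view) and the open end at the right (522,355). The tins are at (350,320), (406,331) and (462,344), and the latch pivot is at (450,382) with its tip at (518,415). The scene view agrees. I'll enlarge the top view to read it more precisely.

```bash
python3 -c "
import cv2
im=cv2.imread('pics/top0.png')[185:305,185:385];cv2.imwrite('pics/crop0.png',cv2.resize(im,(800,480),interpolation=cv2.INTER_CUBIC))"
```

```text
(no output)
```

View pics/crop0.png

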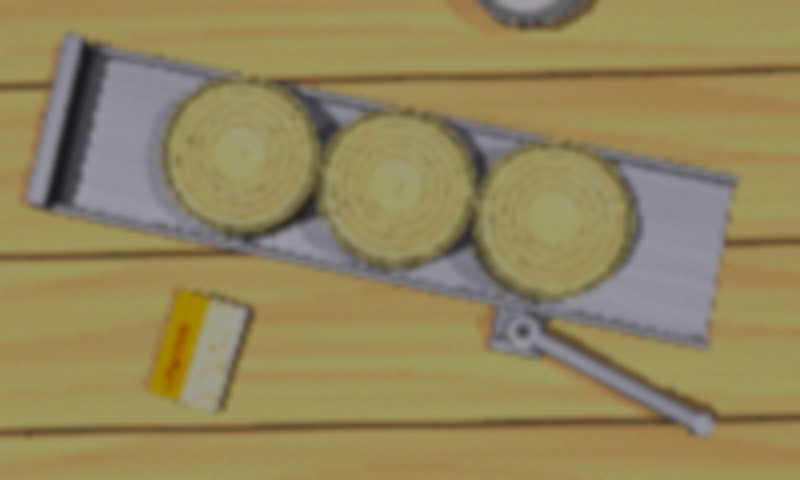

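The crop shows these positions:
- Stop top edge: (68,38) to (30,205).
- Open-end corners: (737,179) and (708,346).
- Tin tops: (241,156), (399,187) and (554,221).
- Latch pin: (523,331), with its tip at about (704,425).

I'll fit the rail pose from these.

```bash
cat > h.py <<'E'
import numpy as np, cv2
from scipy.optimize import least_squares
from scipy.spatial.transform import Rotation as R
from cell import manip
def proj(P,n="top"):
    p=manip.camera_params(n); T=p["camera_from_world"]; c=np.atleast_2d(P)@T[:3,:3].T+T[:3,3]
    q=c*[1,-1,-1]; u=q@p["mtx"].T; return u[:,:2]/u[:,2:]
def unproj(px,z,n="top"):
    p=manip.camera_params(n); T=p["camera_from_world"]; M=T[:3,:3]
    d=np.linalg.inv(p["mtx"])@[px[0],px[1],1]; d=M.T@(d*[1,-1,-1]); o=-M.T@T[:3,3]
    return o+d*(z-o[2])/d[2]
def crop(c,o=(185,185),s=4): return (np.array(c)+.5)/s-.5+np.array(o)
def w(r,pose):  # rail->world
    r=np.atleast_2d(r);x,y,a=pose;c,s=np.cos(a),np.sin(a)
    return np.c_[x+c*r[:,0]-s*r[:,1],y+s*r[:,0]+c*r[:,1],.048+r[:,2]]
def toRail(P,pose):
    x,y,a=pose;c,s=np.cos(a),np.sin(a);d=np.array(P)[:2]-[x,y];return np.array([c*d[0]+s*d[1],-s*d[0]+c*d[1]])
E
python3 - <<'E'
from h import *
rp=np.array([[.16,-.043,.042],[.16,.043,.042],[-.17,-.043,.014],[-.17,.043,.014],[-.078,.054,.042]])
im=np.array([crop(c) for c in[(86,42),(49,208),(737,179),(708,346),(523,331)]])
f=least_squares(lambda p:(proj(w(rp,p))-im).ravel(),[.35,0,1.4])
print(f.x,np.degrees(f.x[2]),f.fun.reshape(-1,2).round(2).tolist()); np.save('pose.npy',f.x)
for c in[(241,156),(399,187),(554,221)]: print(toRail(unproj(crop(c),.11),f.x).round(4))
t=toRail(unproj(crop((704,425)),.09),f.x)-[-.078,.054];print(t,np.hypot(*t),np.arctan2(-t[0],-t[1]))
print(w([[-.17,0,0],[.17,0,0],[-.078,.054,0],[-.029,0,0]],f.x).round(4).tolist())
E
```

```text
[0.56538802 0.04247544 1.34983471] 77.33983196399168 [[-0.5, -0.97], [-1.04, 0.51], [0.73, -0.52], [0.38, 0.58], [0.43, 0.29]]
[0.0702 0.0001]
[-0.0059 -0.0003]
[-0.0803  0.0009]
[-0.09093124  0.02570329] 0.09449418296180644 1.8462767426680817
[[0.5281, -0.1234, 0.048], [0.6026, 0.2083, 0.048], [0.4956, -0.0218, 0.048], [0.559, 0.0142, 0.048]]
```

```bash
cat >> h.py <<'E'
pose=np.load('pose.npy')
def st():
    o=manip.get_obs(); Rt=R.from_euler('xyz',o['ee_rot'],degrees=True); p=o['tool_pos']
    f=R.from_euler('z',-pose[2]).apply(o['wrist_force'])
    print('t',round(o['clock'],2),'rail',toRail(p,pose).round(4),'z',round(p[2]-.048,4),'rot',o['ee_rot'].round(2),'F',f.round(2),'gap',round(o['finger_gap'],4))
    return p,Rt
def goal(rx,ry,rz,yaw=None):
    p,Rt=st(); q=w([rx,ry,rz],pose)[0]; yaw=pose[2] if yaw is None else yaw
    G=R.from_euler('xyz',[np.pi,0,yaw])
    print('cm',(Rt.inv().apply(q-p)*100).round(2),'rv',(Rt.inv()*G).as_rotvec().round(3))
E
python3 - <<'E'
from h import *
goal(-.165,0,.15)
E
```

```text
t 0.1 rail [-0.5842  0.2699] z 0.1829 rot [-179.94    0.     20.38] F [-0.06  0.24 -0.38] gap 0.0854
cm [ 45.48 -20.42   3.31] rv [-0.001 -0.001 -0.994]
```

>>> servo_tool --pt "0 45.5 -20.4 3.3 0 0 -0.994" --pt "0 45.5 -20.4 3.3 0 0 -0.994" --pt "0 45.5 -20.4 3.3 0 0 -0.994" --pt "0 45.5 -20.4 3.3 0 0 -0.994" --pt "0 45.5 -20.4 3.3 0 0 -0.994"

```text
clock: 0.6
tool_pos: [0.3529, -0.292, 0.2146]
ee_rot: [-180.0, -0.0, 63.7]
wrist_force: [1.0, -1.0, 0.0]
finger_gap: 0.0123
finger_force: 0.0
```

```bash
python3 -c "
from h import *
goal(-.165,0,.15)"
```

```text
t 0.6 rail [-0.3729  0.134 ] z 0.1666 rot [-179.99   -0.     63.69] F [-0.77 -1.15  0.02] gap 0.0123
cm [23.37  8.12  1.66] rv [-0.    -0.    -0.238]
```

>>> servo_tool --pt "0 23.4 8.1 1.7 0 0 -0.238" --pt "0 23.4 8.1 1.7 0 0 -0.238" --pt "0 23.4 8.1 1.7 0 0 -0.238" --pt "0 23.4 8.1 1.7 0 0 -0.238" --pt "0 23.4 8.1 1.7 0 0 -0.238"

```text
clock: 1.1
tool_pos: [0.5304, -0.1189, 0.1974]
ee_rot: [-180.0, 0.0, 77.0]
wrist_force: [0.5, -0.7, 0.7]
finger_gap: 0.0002
finger_force: 0.0
```

```bash
python3 -c "
from h import *
goal(-.165,0,.02)"
```

```text
t 1.1 rail [-0.1651 -0.0013] z 0.1494 rot [-179.98    0.     77.02] F [-0.54 -0.61  0.74] gap 0.0002
cm [ 1.000e-02 -1.200e-01  1.294e+01] rv [-0.     0.    -0.006]
```

>>> servo_tool --pt "0 0 -0.1 4.5 0 0 -0.006" --pt "0 0 -0.1 8.5 0 0 -0.006" --pt "0 0 -0.1 11.5 0 0 -0.006" --pt "0 0 -0.1 12.9 0 0 -0.006" --pt "0 0 -0.1 12.9 0 0 -0.006"

```text
clock: 1.6
tool_pos: [0.5266, -0.1202, 0.0666]
ee_rot: [-179.8, 0.0, 77.3]
wrist_force: [-0.1, -0.6, 1.5]
finger_gap: -0.0005
finger_force: 0.0
```

```bash
python3 -c "
from h import *
goal(-.13,0,.02)
im=manip.read_camera('scene');cv2.imwrite('pics/s1.png',cv2.resize(im[170:320,180:430,::-1],(800,480),interpolation=cv2.INTER_CUBIC))"
```

```text
t 1.6 rail [-0.1672  0.0022] z 0.0186 rot [-179.76    0.     77.34] F [-0.64  0.    1.49] gap -0.0005
cm [ 3.72  0.22 -0.14] rv [-0.004  0.     0.   ]
```

View pics/s1.png

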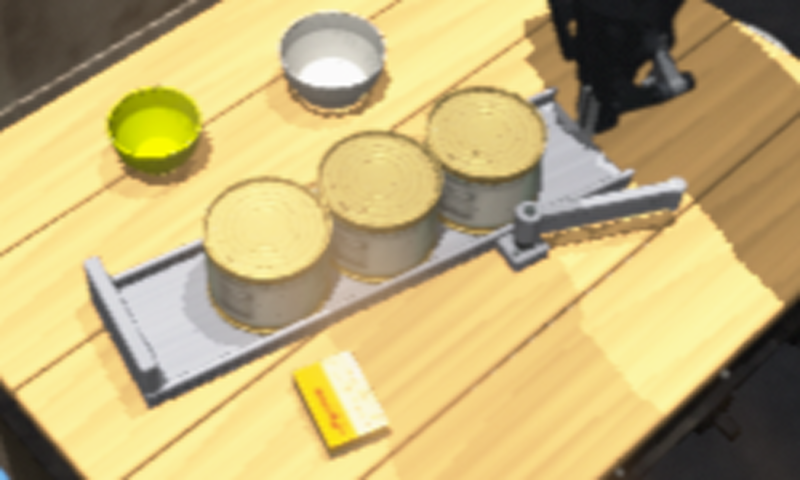

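The fingers are at about (600,110), centred at the open end behind the last tin, and nothing has been disturbed. I'll start the push.

>>> servo_tool --pt "0 1.4 0.2 -0.1 0 0 0" --pt "0 2.6 0.2 -0.1 0 0 0" --pt "0 3.2 0.2 -0.1 0 0 0" --pt "0 3.6 0.2 -0.1 0 0 0" --pt "0 4.0 0.2 -0.1 0 0 0"

```text
clock: 2.15
tool_pos: [0.5392, -0.0818, 0.0701]
ee_rot: [180.0, 0.0, 77.4]
wrist_force: [-3.0, -8.4, 1.6]
finger_gap: 0.0001
finger_force: 0.0
```

>>> servo_tool --pt "0 0.4 0 0 0 0 0" --pt "0 0.8 0 0 0 0 0" --pt "0 1.2 0 0 0 0 0" --pt "0 1.6 0 0 0 0 0" --pt "0 2.0 0 0 0 0 0"

```text
clock: 2.65
tool_pos: [0.5434, -0.0634, 0.07]
ee_rot: [180.0, 0.1, 77.3]
wrist_force: [-1.5, -7.4, 3.4]
finger_gap: -0.0004
finger_force: 0.0
```

```bash
python3 -c "
from h import *
goal(-.078,0,.02)
im=manip.read_camera('top');cv2.imwrite('pics/t1.png',cv2.resize(im[185:305,185:385,::-1],(800,480),interpolation=cv2.INTER_CUBIC))"
```

```text
t 2.65 rail [-0.1081 -0.0018] z 0.022 rot [1.7998e+02 1.0000e-01 7.7290e+01] F [-7.55 -0.11  3.39] gap -0.0004
cm [ 3.01 -0.18  0.2 ] rv [ 0.     0.002 -0.001]
```

View pics/t1.png

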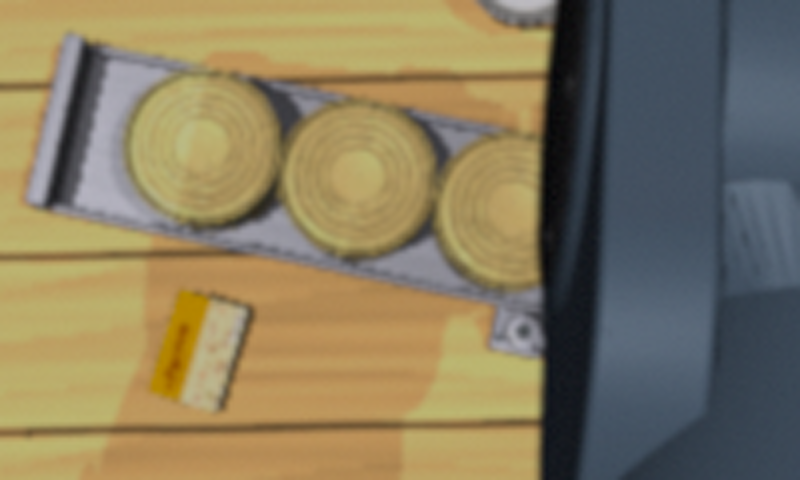

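The row is together. The first tin is at (205,148), about 34 mm short of home. I'll continue gently.

>>> servo_tool --pt "0 0.4 -0.05 0 0 0 0" --pt "0 0.8 -0.1 0 0 0 0" --pt "0 1.2 -0.1 0 0 0 0" --pt "0 1.6 -0.1 0 0 0 0" --pt "0 2.0 -0.1 0 0 0 0"

```text
clock: 3.2
tool_pos: [0.5468, -0.0436, 0.07]
ee_rot: [180.0, 0.1, 77.3]
wrist_force: [-2.2, -8.0, 2.7]
finger_gap: -0.0
finger_force: 0.0
```

>>> servo_tool --pt "0 0.2 0 0 0 0 0" --pt "0 0.4 0 0 0 0 0" --pt "0 0.6 0 0 0 0 0" --pt "0 0.75 0 0 0 0 0" --pt "0 0.9 0 0 0 0 0"

```text
clock: 3.7
tool_pos: [0.5488, -0.0349, 0.07]
ee_rot: [180.0, 0.1, 77.3]
wrist_force: [-1.1, -7.9, 3.8]
finger_gap: -0.0001
finger_force: 0.0
```

```bash
python3 -c "
from h import *
goal(-.075,0,.02)
im=manip.read_camera('top');cv2.imwrite('pics/t2.png',cv2.resize(im[185:285,185:325,::-1],(784,560),interpolation=cv2.INTER_CUBIC))"
```

```text
t 3.7 rail [-0.0792 -0.0007] z 0.022 rot [1.7998e+02 1.0000e-01 7.7290e+01] F [-7.97 -0.65  3.77] gap -0.0001
cm [ 0.42 -0.08  0.2 ] rv [ 0.     0.002 -0.001]
```

View pics/t2.png

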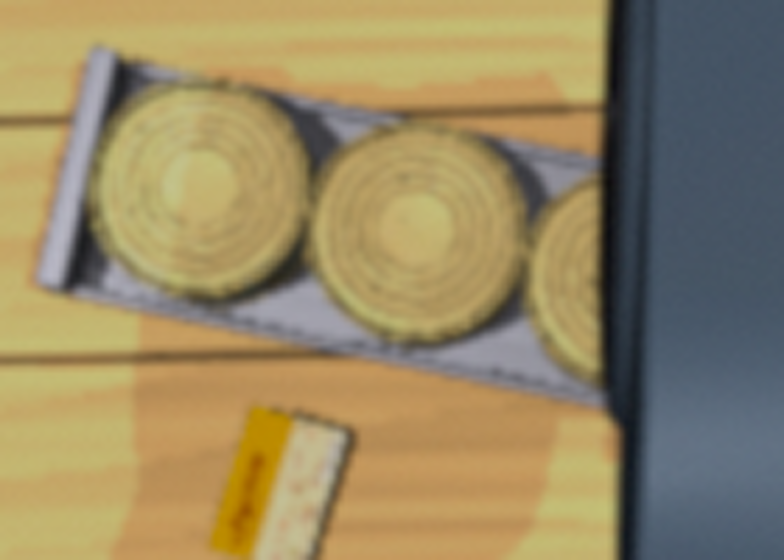

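The first tin is at (200,188) and almost at the stop. I'll use 1 mm steps and watch the force.

>>> servo_tool --pt "0 0.1 0 0 0 0 0" --pt "0 0.2 0 0 0 0 0" --pt "0 0.3 0 0 0 0 0"

```text
clock: 4.05
tool_pos: [0.5494, -0.032, 0.07]
ee_rot: [180.0, 0.1, 77.3]
wrist_force: [-1.8, -8.0, 3.0]
finger_gap: -0.0002
finger_force: 0.0
```

>>> servo_tool --pt "0 0.1 0 0 0 0 0" --pt "0 0.15 0 0 0 0 0"

```text
clock: 4.25
tool_pos: [0.5496, -0.0309, 0.07]
ee_rot: [180.0, 0.1, 77.3]
wrist_force: [-2.7, -14.0, 3.7]
finger_gap: -0.0002
finger_force: 0.1
```

>>> servo_tool --pt "0 0.05 0 0 0 0 0" --pt "0 0.08 0 0 0 0 0" --pt "0 0.08 0 0 0 0 0"

```text
clock: 4.55
tool_pos: [0.5497, -0.0308, 0.07]
ee_rot: [180.0, 0.2, 77.2]
wrist_force: [-4.1, -17.0, 5.8]
finger_gap: -0.0001
finger_force: 2.0
```

The force climbs with no further motion, so the row is seated. I'll hold briefly, then back off and rise.

>>> servo_tool --pt "0 0 0 0 0 0 0" --pt "0 -0.5 0 0 0 0 0" --pt "0 -2.0 0 -0.5 0 0 0" --pt "0 -4.0 0 -2.5 0 0 0" --pt "0 -5.5 0 -5.5 0 0 0"

```text
clock: 5.05
tool_pos: [0.5364, -0.0838, 0.1245]
ee_rot: [-179.8, 0.0, 77.3]
wrist_force: [-0.2, 0.3, -0.2]
finger_gap: 0.0002
finger_force: 0.0
```

```bash
python3 -c "
from h import *
q=1.85
for q in (1.85,1.6,1.3,1.0,.7,.4,.2,0,-.05):
    d=np.array([-np.sin(q),-np.cos(q)]);n=np.array([np.cos(q),-np.sin(q)])
    print(q,(np.array([-.078,.054])+.062*d-n*(.004+.011*abs(n[0])+.0145*abs(n[1]))).round(4))
goal(-.131,.105,.06)"
```

```text
1.85 [-0.1318  0.0912]
1.6 [-0.1394  0.0746]
1.3 [-0.1433  0.0576]
1.0 [-0.1421  0.0391]
0.7 [-0.1346  0.0206]
0.4 [-0.1204  0.0046]
0.2 [-0.1076 -0.0033]
0 [-0.093 -0.008]
-0.05 [-0.0906 -0.0087]
t 5.05 rail [-0.1296  0.0006] z 0.0765 rot [-1.7984e+02  1.0000e-02  7.7330e+01] F [ 0.22  0.3  -0.15] gap 0.0002
cm [ -0.14 -10.44   1.68] rv [-0.003  0.    -0.   ]
```

>>> servo_tool --pt "0 0 -4.5 0 0 0 0" --pt "0 0 -9 0 0 0 0" --pt "0 0 -10.8 0 0 0 0" --pt "0 0 -10.8 1.5 0 0 0" --pt "0 0 -10.8 3.0 0 0 0"

```text
clock: 5.55
tool_pos: [0.4324, -0.0594, 0.0954]
ee_rot: [179.9, -0.0, 77.3]
wrist_force: [0.0, 0.2, 0.3]
finger_gap: -0.0001
finger_force: 0.0
```

```bash
python3 -c "
from h import *
goal(-.131,.108,.025)
im=manip.read_camera('scene');cv2.imwrite('pics/s2.png',cv2.resize(im[170:320,180:430,::-1],(800,480),interpolation=cv2.INTER_CUBIC))"
```

```text
t 5.55 rail [-0.1286  0.1074] z 0.0474 rot [ 1.7989e+02 -2.0000e-02  7.7320e+01] F [0.22 0.   0.31] gap -0.0001
cm [-0.25 -0.06  2.24] rv [ 0.002 -0.    -0.   ]
```

View pics/s2.png

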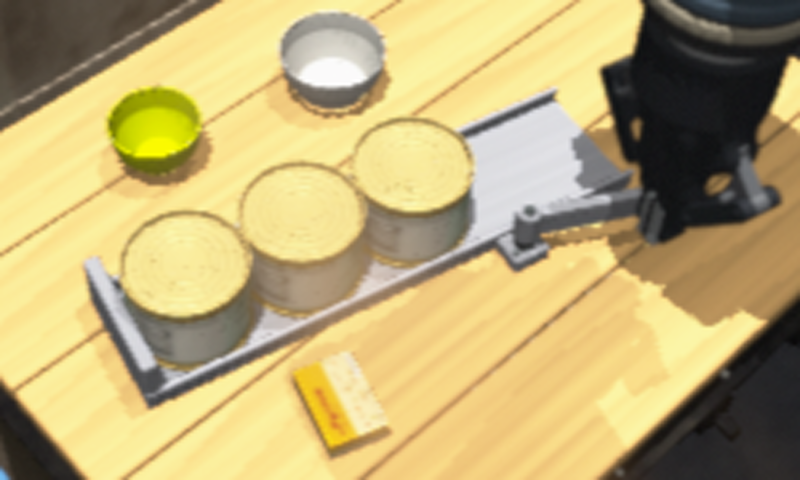

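All three tins are together at the stop, and the fingertips at (655,235) are outside the strap. I'll descend and sweep the latch.

>>> servo_tool --pt "0 0 0 1.5 0 0 0" --pt "0 0 0 2.2 0 0 0" --pt "0 -0.1 1.0 2.2 0 0 0" --pt "0 -0.4 2.0 2.2 0 0 0" --pt "0 -0.9 3.0 2.2 0 0 0"

```text
clock: 6.1
tool_pos: [0.4613, -0.0748, 0.0734]
ee_rot: [179.9, -0.0, 77.4]
wrist_force: [-0.6, 0.6, 0.1]
finger_gap: -0.0001
finger_force: 0.5
```

```bash
python3 -c "
from h import *
goal(-.142,.0391,.025)"
```

```text
t 6.1 rail [-0.1372  0.0759] z 0.0254 rot [ 1.7995e+02 -1.0000e-02  7.7350e+01] F [0.49 0.73 0.08] gap -0.0001
cm [-0.48  3.68  0.05] rv [ 0.001 -0.     0.   ]
```

>>> servo_tool --pt "0 -0.4 0.9 0 0 0 0" --pt "0 -0.6 1.8 0 0 0 0" --pt "0 -0.6 2.8 0 0 0 0" --pt "0 -0.5 3.7 0 0 0 0" --pt "0 -0.2 4.6 0 0 0 0"

```text
clock: 6.6
tool_pos: [0.505, -0.0863, 0.0728]
ee_rot: [-180.0, 0.0, 77.3]
wrist_force: [-2.3, -0.0, 0.4]
finger_gap: -0.0001
finger_force: 0.5
```

```bash
python3 -c "
from h import *
goal(-.12,.0046,.025)"
```

```text
t 6.6 rail [-0.1389  0.0307] z 0.0248 rot [-179.99    0.     77.33] F [-0.56  2.28  0.36] gap -0.0001
cm [ 1.89  2.61 -0.02] rv [-0.  0. -0.]
```

>>> servo_tool --pt "0 0.4 1.0 0 0 0 0" --pt "0 1.1 1.9 0 0 0 0" --pt "0 1.9 2.6 0 0 0 0" --pt "0 2.6 3.1 0 0 0 0" --pt "0 3.2 3.5 0 0 0 0"

```text
clock: 7.1
tool_pos: [0.546, -0.0619, 0.0727]
ee_rot: [-180.0, 0.0, 77.4]
wrist_force: [-1.3, -1.3, -0.9]
finger_gap: -0.0002
finger_force: 0.4
```

>>> servo_tool --pt "0 0.5 0.2 0 0 0 0" --pt "0 0.9 0.3 0 0 0 0" --pt "0 1.2 0.4 0 0 0 0" --pt "0 1.4 0.4 0 0 0 0"

```text
clock: 7.5
tool_pos: [0.5525, -0.0498, 0.0729]
ee_rot: [180.0, 0.0, 77.3]
wrist_force: [1.3, -1.2, -0.1]
finger_gap: -0.0
finger_force: 0.4
```

```bash
python3 -c "
from h import *
goal(-.092,-.009,.025)"
```

```text
t 7.5 rail [-0.0928 -0.0077] z 0.0249 rot [179.99   0.    77.34] F [-0.85 -1.51 -0.13] gap -0.0
cm [ 0.08  0.13 -0.01] rv [ 0.  0. -0.]
```

>>> servo_tool --pt "0 0.1 0 0 0 0 0" --pt "0 0.2 0 0 0 0 0" --pt "0 0.25 0 0 0 0 0"

```text
clock: 7.8
tool_pos: [0.5529, -0.0482, 0.0729]
ee_rot: [180.0, 0.1, 77.3]
wrist_force: [-1.1, -8.0, 1.4]
finger_gap: 0.0
finger_force: 4.1
```

>>> servo_tool --pt "0 0.1 0 0 0 0 0" --pt "0 0.2 0 0 0 0 0"

```text
clock: 8.0
tool_pos: [0.553, -0.0478, 0.0729]
ee_rot: [180.0, 0.3, 77.2]
wrist_force: [-5.3, -22.8, 3.0]
finger_gap: 0.0002
finger_force: 11.9
```

The hard stop is reached: 23 N with no motion. I'll back off, rise and check.

>>> servo_tool --pt "0 -0.3 0 0 0 0 0" --pt "0 -2.0 0 0 0 0 0" --pt "0 -5.0 0 -1.0 0 0 0" --pt "0 -8.0 0 -4.0 0 0 0" --pt "0 -12.0 0 -7.0 0 0 0"

```text
clock: 8.5
tool_pos: [0.5264, -0.1628, 0.1434]
ee_rot: [-179.9, -0.0, 77.4]
wrist_force: [0.9, -0.5, 0.8]
finger_gap: -0.0003
finger_force: 0.0
```

>>> servo_tool --pt "0 -5 0 -2 0 0 0" --pt "0 -9 0 -4 0 0 0" --pt "0 -12 0 -4 0 0 0" --pt "0 -12 0 -4 0 0 0"

```text
clock: 8.9
tool_pos: [0.5001, -0.2831, 0.1833]
ee_rot: [179.9, 0.0, 77.1]
wrist_force: [0.6, 1.1, -1.4]
finger_gap: -0.0001
finger_force: 0.0
```

```bash
python3 -c "
from h import *
st()
im=manip.read_camera('top');cv2.imwrite('pics/t3.png',cv2.resize(im[185:305,185:385,::-1],(800,480),interpolation=cv2.INTER_CUBIC))"
```

```text
t 8.9 rail [-0.332  -0.0076] z 0.1353 rot [1.7993e+02 4.0000e-02 7.7120e+01] F [ 1.19 -0.31 -1.41] gap -0.0001
```

View pics/t3.png

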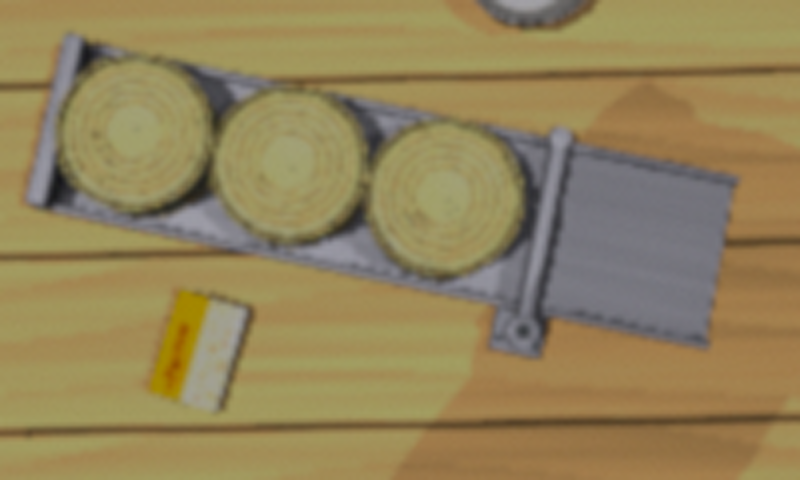

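The tins are at (135,135), (290,165) and (446,199), against the stop. The latch runs from (522,331) to (561,138) across the rail, and the matchbox and bowl haven't moved. I'll check the numbers before handing in.

```bash
python3 -c "
from h import *
for c in[(135,135),(290,165),(446,199)]: print(toRail(unproj(crop(c),.11),pose).round(4))
t=toRail(unproj(crop((561,138)),.09),pose)-toRail(unproj(crop((522,331)),.09),pose);print(np.arctan2(-t[0],-t[1]))"
```

```text
[0.1217 0.0003]
[ 0.0466 -0.0003]
[-0.0287  0.0008]
0.010463527810009563
```

```bash
python3 -c "
from cell import manip
print(manip.job_done())"
```

```text
the job is handed in; nothing more can be done
None
```

The job is handed in; the last picture put the first tin at rail x = 0.122 against the stop, all three tins touching, the latch shut at about 0.01 rad, and the matchbox and visible bowl unmoved, but no verdict was returned.

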